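# Slide the drilling sled home past its spring pin

### The job

Press the steel spring bar on the near side of the drilling jig down with a fingertip and, keeping it held down all the way, push the sled with the wooden block on it from behind, past the spring pin and fully home against the end stop under the drill bush. Then let the bar spring up so that the pin locks behind the sled, and move clear. Push only: grip and lift nothing, leave the block lying in the sled and leave the tin, the tape measure and the spool where they stand.

Things in the scene. Friction and masses are not known exactly. Their poses are not given: they have to be found in the camera images.
- jig: Fixed drilling jig on the bench: plywood base 170 (x) x 300 (y) x 12 mm; origin at the centre of its underside. The sled slides along its +y to a wooden end stop. The spring bar lies along its -x edge, toward the robot. A post at the +x edge (x 63 to 85, y 65 to 105 mm) carries a drill-bush arm that reaches in to x = +10 mm, 113 mm high. Nothing but the sled stands over the bar.
- bar_top (a point): On the centre line of the spring bar's top face; axes as the jig's. Steel bar, 28 mm wide (x), reaching 70 mm behind this point (-y) and 130 mm ahead (+y, on under the sled); top 28 mm above the bench when up. It sinks level, 13 mm, against 3 N at first, 8 N at the bottom; a fingertip can slide along it. Its pin stands 26 mm to +x, 97 mm ahead of this point, 2 mm above the bar.
- spring_bar (a joint): How far the spring bar is pressed down, m: 0 up, 0.013 bottom. From 0.008 on its pin clears the two steel dogs under the sled; 0.010 to 0.012 is a good depth to hold. If let up halfway along, the pin catches between the dogs.
- sled_back (a point): On the sled's upright rear face (the face to push, looking to the jig's -y), above the bar's centre line, 45 mm above the bench; axes as the jig's. The face spans x from -10 to +114 mm of this point and stands 34 to 52 mm above the bench, so a fingertip pressing the bar just behind it pushes it with its side. The wooden sled is 100 mm long and overhangs the bar.
- sled (a joint): How far the sled has slid along the jig's +y, m: 0 at the rear, 0.105 home against the end stop. Starts between 0 and 0.014; with the bar up the pin blocks it at about 0.022. Friction about 2 N. From 0.100 on, the pin can rise behind the sled's rear dog and lock it.
- sled_deck (a point): Middle of the floor of the sled's recess, 44 mm above the bench, in which the wooden block lies; the recess is 64 (x) x 83 (y) mm with rims 6 mm high; axes parallel to the jig's.
- work_block: Dark wooden block 60 x 65 x 25 mm lying loose in the sled's recess; origin at the centre of its underside. To be left lying there.
- tin: Bystander: open round metal tin with nails, 71 mm wide, 46 mm high, beyond the +y end of the jig; origin under its centre.
- tape: Bystander: white tape measure, 36 x 95 x 62 mm, beyond the -y end of the jig; origin under its centre.
- spool: Bystander: wooden spool of string, 50 mm wide, 66 mm high, beyond the +y end of the jig, near side; origin under its centre.
There are look-alikes about, which are no part of the job. What is shaped like the work_block but blue, green or orange is not meant.

How it is judged (in metres and radians):
On the way, in this order (a step that is already met when the one before it is completed fails the run):
1. the spring bar is held down (value of joint spring_bar above 0.007 m), for 0.1 s.
2. the sled is pushed past the pin with the bar still held down (value of joint sled above 0.085 m and value of joint spring_bar above 0.006 m), for 0.05 s.
At the end, for the whole second after the job is handed in: The sled is home (within 6.5 mm of the end stop), the spring bar is up again (within 3 mm) with its pin behind the sled, and the block lies flat in the sled's recess, within 16 mm of the recess's middle (value of joint sled above 0.0985 m and value of joint spring_bar below 0.003 m and velocity of joint sled below 0.01 m/s and distance between work_block and sled_deck below 0.016 m and angle between work_block's own z axis and vertical below 0.1 rad); the robot touches nothing.
It fails at once if the bar is let up while the sled is half way, so that the pin catches between the dogs (value of joint sled between 0.052 and 0.08 m and value of joint spring_bar below 0.003 m).
It fails at once if the wooden block is lifted or taken out of the sled (distance between work_block and sled_deck above 0.025 m or z of work_block in the frame of sled_deck above 0.01 m).
It fails at once if the tin is moved more than 25 mm (distance of tin from where it was at the start of the episode above 0.025 m).
It fails at once if the tape measure is moved more than 25 mm (distance of tape from where it was at the start of the episode above 0.025 m).
It fails at once if the spool is moved more than 25 mm (distance of spool from where it was at the start of the episode above 0.025 m).
It also fails if it takes over 48 s, if anything falls off the work surface, if the arm or the gripper's body presses on something with over 40 N, if the wrist force passes 120 N, or if a joint passes its speed limit or range.

### The arm

A 6-joint arm with a two-finger parallel gripper is mounted at the origin on a cart in front of the work surface, level with it; the furniture and walls round the work are solid. World frame = base frame: x ahead of the robot, y to its left, z up, the work surface at z = 0. Lengths are in m, angles in degrees, forces in N, time in s.
With the tool pointing down it reaches from about 0.325 to 0.85 m from the base axis. Payload 15.5 kg.
Tool frame: the origin (TCP) lies at the very end of the fingers, on their centre line; the grasp point (between the pads) lies arm.grip_depth behind it (arm.grip_depth is the distance from the TCP to the grasp point, in m); z points along the fingers, y is the direction in which the jaws open and shut (so a half turn about z gives the same grasp; the last joint's range is limited). The gripper opens to 91 mm and grips with 3 to 60 N. Pads are 32 mm wide; open, the fingers measure 118 mm over their backs; the gripper's body (76 mm by 178 mm) begins 60 mm behind the grasp point.
Start: joints at [70.674, 28.281, 77.091, -0, 74.628, -5.472], TCP at [0.15, 0.607, 0.214] pointing down, gripper open.
Joint ranges: [-166.48, 166.48], [-47.26, 123.95], [12.59, 153.08], [-70.14, 250.14], [6.76, 159.57], [-176.63, 176.63]. Speed limits (degrees/s): [108.29, 108.29, 147.25, 172.46, 172.46, 172.46].

### API

Orientations are given as a 3x3 rotation matrix whose columns are the frame's x, y, z axes.
In Python, from rig import arm gives the robot as it stands. Calls block until the motion is done:
- arm.move_to(position, orientation): joint-space move of the TCP to a pose.
- arm.move_l(position, orientation=None, feed=0.15): straight line of the TCP; orientation=None keeps the orientation; feed is the mean speed in m/s.
- arm.move_joints(angles): joint-space move.
- arm.grip(opening): finger opening in m; the grip force is fixed at half the most; returns when the fingers have stopped.
- arm.sleep(seconds).
- arm.solve_ik(position, orientation): joint angles nearest the present ones, or None.
- arm.snapshot(name): name is "scene" or "side" or "wrist"; returns the picture (400x640x3 uint8, red, green, blue); there is no depth.
- arm.get_calibration(name): a dict with "intrinsics" (3x3 intrinsics, pixels), "k1" (the pictures are not rectified: a ray, as slopes to the right and down, at radius r is drawn at 1 + k1 r^2 times it, then the intrinsics apply), "cam_to_world" (4x4, takes a point from camera to world coordinates). Camera axes: x right, y down, z forward; pixel columns grow to the right and rows downward; lengths in m; the calibration is good to about 2 mm. A picture is of the moment at which its call begins: read the wrist's pose just before it. get_calibration takes no time and is no camera call; for the wrist camera it gives the pose at the moment of the call.
A pose or a line that the arm cannot do raises arm.Unreachable and nothing moves.
- arm.sign_off(): hands the job in, once; it reports no verdict.
Readings, each from a call of its own:
- arm.current_t(): time.
- arm.current_joint_positions(): joint angles.
- arm.current_dq(): joint speeds.
- arm.current_tau(): joint torques, N m.
- arm.current_ee_pos(): TCP position.
- arm.current_tool_rot(): TCP orientation.
- arm.current_force(): force on the tool from outside, world axes, zero at the start.
- arm.current_torque(): the same for the moment, N m.
- arm.current_width(): finger opening in m.
Only numpy, scipy, OpenCV 4.12 (cv2) and the standard library are available. Lean on these libraries where they do the work, as an engineer would, in place of code of your own. Each camera call takes 0.05 s, during which the arm holds its last target. There are 200 camera calls.

## Working session

There is one attempt and no reset: what is moved stays moved. The work goes in short steps, each a Python script; the robot and the scene stay as the last script left them, time stands still between calls to the robot, and variables do not carry over. Pictures are saved under pics/ and viewed, about 8 in all and at most 12, crops included, and the job is handed in when it is done.

```bash
mkdir -p pics; ls; cat > h.py <<'E'
import numpy as np, cv2
from rig import arm
def snap(n,f):
    c=arm.get_calibration(n); im=arm.snapshot(n); cv2.imwrite('pics/'+f,im[:,:,::-1]); return im,c
def ray(c,u,v):
    K=np.array(c['intrinsics']);T=np.array(c['cam_to_world'])
    p=cv2.undistortPoints(np.array([[[u,v]]],float),K,np.array([c['k1'],0,0,0,0.]))[0,0]
    # model: drawn = (1+k1 r^2)*ray -> same as OpenCV
    d=T[:3,:3]@np.array([p[0],p[1],1.]); return T[:3,3],d
def onz(c,u,v,z):
    o,d=ray(c,u,v); return o+d*(z-o[2])/d[2]
def proj(c,P):
    K=np.array(c['intrinsics']);T=np.linalg.inv(np.array(c['cam_to_world']))
    q=T[:3,:3]@np.array(P)+T[:3,3]; s=q[:2]/q[2]; s=s*(1+c['k1']*(s@s)); return K[:2,:2]@s+K[:2,2]
E
python3 - <<'E'
from h import *
a,c=snap('scene','s1.png'); b,d=snap('side','d1.png'); w,e=snap('wrist','w1.png')
for q in (c,d,e): print(np.round(q['cam_to_world'],3).tolist(), np.round(q['intrinsics'],1).tolist(), q['k1'])
print(arm.grip_depth)
E
```

```text
pics
[[0.769, -0.422, 0.48, 0.102], [-0.639, -0.495, 0.588, -0.646], [-0.011, -0.759, -0.651, 0.73], [0.0, 0.0, 0.0, 1.0]] [[392.9, 0.0, 321.6], [0.0, 392.9, 197.6], [0.0, 0.0, 1.0]] -0.05243506788052574
[[0.998, -0.034, 0.062, 0.471], [-0.07, -0.601, 0.796, -1.162], [0.01, -0.799, -0.602, 0.914], [0.0, 0.0, 0.0, 1.0]] [[511.6, 0.0, 329.4], [0.0, 511.6, 197.8], [0.0, 0.0, 1.0]] -0.14714583633066627
[[0.24, 0.941, 0.24, 0.083], [0.971, -0.232, -0.061, 0.623], [-0.002, 0.248, -0.969, 0.384], [0.0, 0.0, 0.0, 1.0]] [[298.2, 0.0, 319.6], [0.0, 298.2, 198.4], [0.0, 0.0, 1.0]] -0.057755279244872504
0.0188
```

View pics/s1.png

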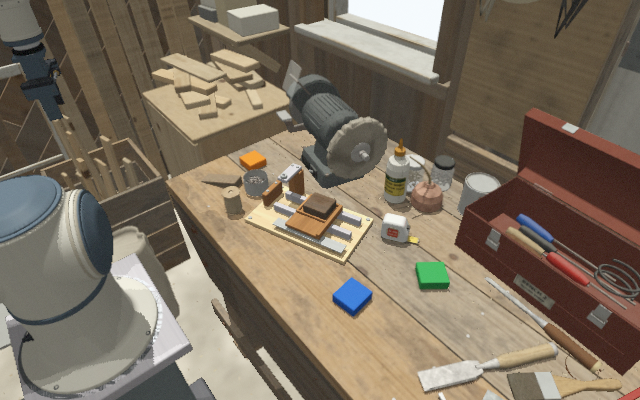

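View pics/d1.png

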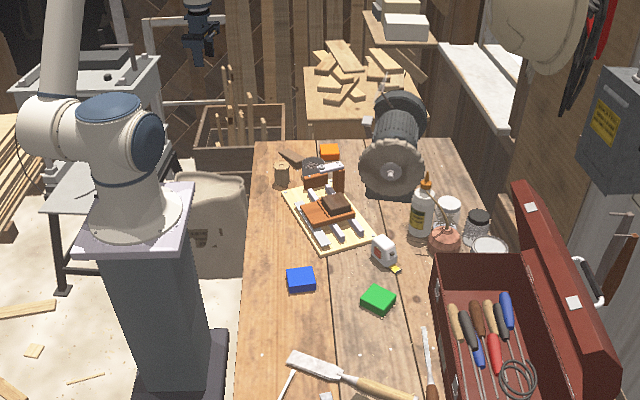

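The scene view shows the jig at about (310,222), with the sled and dark block on it. The tape is at (395,228), the tin at (256,183) and the spool at (232,200). In the side view the jig is at (328,215). I'll make a rough fix, then look from the wrist camera above it.

```bash
python3 - <<'E'
from h import *
a=cv2.imread('pics/s1.png'); b=cv2.imread('pics/d1.png')
c=arm.get_calibration('scene'); d=arm.get_calibration('side')
# plywood corners rough, z=0.012
for u,v in [(246,222),(347,259),(372,222),(276,190)]: print('scene',onz(c,u,v,.012).round(3))
for u,v in [(281,188),(319,254),(376,240)]: print('side',onz(d,u,v,.012).round(3))
for n,u,v in [('tape',395,240),('tin',256,193),('spool',234,212)]: print(n,onz(c,u,v,0).round(3))
A=cv2.resize(a[150:270,230:430],(800,480),interpolation=cv2.INTER_CUBIC)
cv2.imwrite('pics/s1c.png',A)
E
```

```text
scene [0.417 0.057 0.012]
scene [ 0.534 -0.208  0.012]
scene [ 0.67  -0.157  0.012]
scene [0.553 0.115 0.012]
side [0.422 0.09  0.012]
side [ 0.52  -0.205  0.012]
side [ 0.674 -0.16   0.012]
tape [ 0.677 -0.233  0.   ]
tin [0.509 0.154 0.   ]
spool [0.418 0.124 0.   ]
```

View pics/s1c.png

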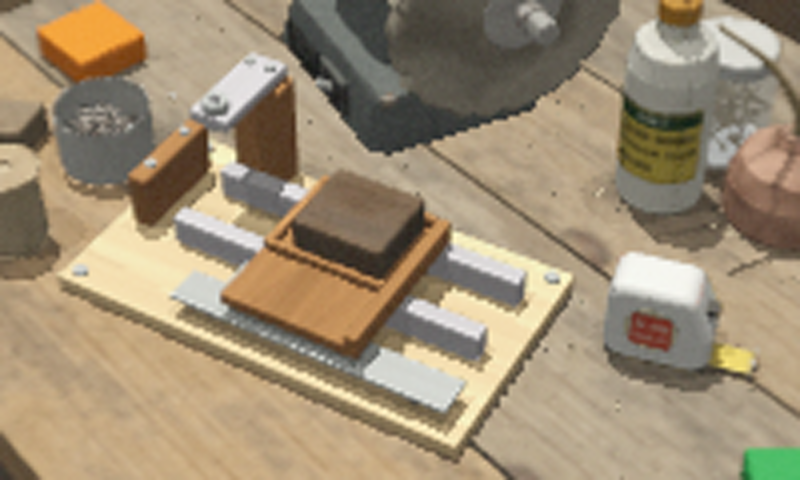

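The jig's +y points along about (-0.40, 0.91), with its centre near (0.545, -0.045). I'll move the wrist camera above its rear for a close look.

```bash
cat >> h.py <<'E'
def down(yaw):  # tool x at world yaw (rad), z down
    c,s=np.cos(yaw),np.sin(yaw); return np.array([[c,s,0],[s,-c,0],[0,0,-1.]])
E
python3 - <<'E'
from h import *
R=np.array(arm.current_tool_rot()); print(R.round(3).tolist())
T=np.array(arm.get_calibration('wrist')['cam_to_world']); print('cam in tool',(R.T@(T[:3,3]-arm.current_ee_pos())).round(3),(R.T@T[:3,2]).round(3))
yj=np.radians(90+23.5); 
best=None
for k in (0,180):
    Rk=down(yj+np.radians(k)); q=arm.solve_ik([.56,-.08,.26],Rk); print(k,q)
    if q is not None and k==0: best=Rk
    if q is not None and best is None: best=Rk
# camera on -y side: tool offset sign
off=(R.T@(T[:3,3]-arm.current_ee_pos()))[0]
k=0 if off<0 else 180
Rk=down(yj+np.radians(k)); q=arm.solve_ik([.55,-.07,.26],Rk)
if q is None: raise SystemExit
arm.move_to([.55,-.07,.26],Rk)
w,e=snap('wrist','w2.png'); np.save('w2.npy',e['cam_to_world']); print(arm.current_t(),arm.current_force())
E
```

```text
[[-0.971, 0.239, -0.0], [0.239, 0.971, -0.001], [0.0, -0.001, -1.0]]
cam in tool [ 0.068  0.    -0.171] [-0.248 -0.001  0.969]
0 [-1.41779477e+01  2.10414127e+01  8.18918769e+01 -2.54444375e-14
  7.70667104e+01 -3.76779477e+01]
180 [-1.41779477e+01  2.10414127e+01  8.18918769e+01 -2.54444375e-14
  7.70667104e+01  1.42322052e+02]
2.975 [-0.62494448  0.36804155 -0.3438724 ]
```

View pics/w2.png

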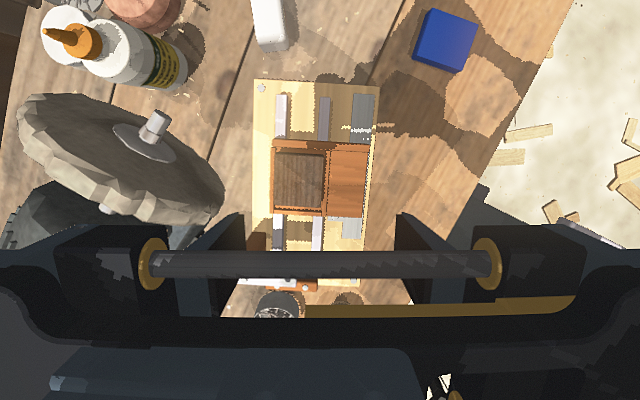

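The wrist view shows the whole jig. The bar's free end is at about (363,93)–(363,140), the sled's rear edge is at row ~142, and the block is at (298,180). I'll enlarge it to pick the edges.

```bash
python3 - <<'E'
import cv2
a=cv2.imread('pics/w2.png')[72:172,245:385]
a=cv2.resize(a,None,fx=5.5,fy=5.5,interpolation=cv2.INTER_NEAREST); cv2.imwrite('pics/w2c.png',a)
E
```

```text
(no output)
```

View pics/w2c.png

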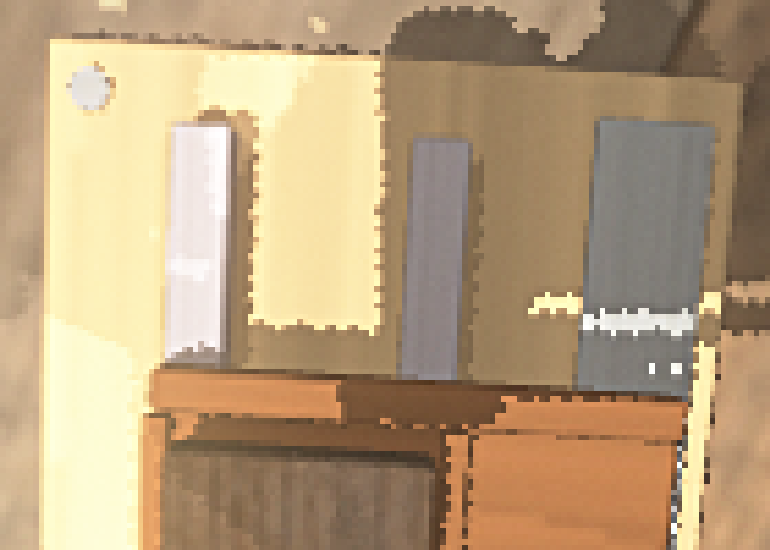

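```bash
python3 - <<'E'
from h import *
c=dict(arm.get_calibration('wrist')); c['cam_to_world']=np.load('w2.npy')
P={}
for n,x,y,z in [('baseL',48,40,.012),('baseR',741,83,.012),('barRL',598,120,.028),('barRR',714,123,.028),('barFL',578,390,.028),('barFR',690,396,.028),
  ('faceLloL',152,368,.034),('faceLoR',690,399,.034),('faceUpL',150,412,.052),('faceUpR',688,440,.052)]:
    P[n]=onz(c,245+x/5.5-.5,72+y/5.5-.5,z); print(n,P[n].round(4))
g=lambda a,b:(np.degrees(np.arctan2(*(P[b]-P[a])[[1,0]])).round(2),np.linalg.norm(P[b]-P[a]).round(4))
for p in [('baseR','baseL'),('barRR','barRL'),('barRL','barFL'),('barRR','barFR'),('faceLoR','faceLloL'),('faceUpR','faceUpL')]: print(p,g(*p))
E
```

```text
baseL [ 0.6831 -0.1508  0.012 ]
baseR [ 0.5251 -0.2087  0.012 ]
barRL [ 0.5543 -0.1847  0.028 ]
barRR [ 0.5291 -0.1951  0.028 ]
barFL [ 0.5323 -0.1259  0.028 ]
barFR [ 0.5068 -0.1356  0.028 ]
faceLloL [ 0.6282 -0.0902  0.034 ]
faceLoR [ 0.5075 -0.1349  0.034 ]
faceUpL [ 0.6227 -0.0827  0.052 ]
faceUpR [ 0.5071 -0.1262  0.052 ]
('baseR', 'baseL') (np.float64(20.14), np.float64(0.1682))
('barRR', 'barRL') (np.float64(22.48), np.float64(0.0273))
('barRL', 'barFL') (np.float64(110.5), np.float64(0.0627))
('barRR', 'barFR') (np.float64(110.53), np.float64(0.0636))
('faceLoR', 'faceLloL') (np.float64(20.32), np.float64(0.1287))
('faceUpR', 'faceUpL') (np.float64(20.61), np.float64(0.1235))
```

The sizes check out. With the face's edge taken at its top (z≈0.051), it spans −10 to +113 mm of the bar line. The bar measures 27 mm wide and the base 168 mm, at a yaw of about 20.4°, with ~62 mm of bar free behind the sled. Next: close the fingers and press the bar.

```bash
cat >> h.py <<'E'
YAW=np.radians(20.4); ex=np.array([np.cos(YAW),np.sin(YAW),0]); ey=np.array([-np.sin(YAW),np.cos(YAW),0])
BAR=np.array([.5417,-.1899,0]) # bar rear end, centre line
R0=down(YAW-np.pi/2)
def at(s,z): return BAR+ey*s+np.array([0,0,z])
def rep(m=''):
    p=np.array(arm.current_ee_pos()); f=np.array(arm.current_force()); 
    print(m,'t%.2f s%.4f x%.4f z%.4f'%(arm.current_t(),(p-BAR)@ey,(p-BAR)@ex,p[2]),'F x%.1f y%.1f z%.1f'%(f@ex,f@ey,f[2]))
    return f@ey,f[2]
E
python3 - <<'E'
from h import *
arm.grip(0.0); print(arm.current_width())
S=.036
arm.move_to(at(S,.10),R0); rep('above')
arm.move_l(at(S,.034),feed=.08); rep()
for z in (.029,.026,.022,.019,.017):
    arm.move_l(at(S,z),feed=.02); arm.sleep(.05); fy,fz=rep()
    if abs(fz)>20: break
snap('scene','s3.png'); snap('wrist','w3.png')
a=cv2.imread('pics/s3.png')[150:270,230:430]; b=cv2.imread('pics/w3.png')
cv2.imwrite('pics/m3.png',np.vstack([cv2.resize(a,(500,300)),cv2.resize(b,(480,300))[:, :480] if 0 else cv2.resize(b,(500,300))]))
E
```

```text
0.0005592097811121957
above t5.10 s0.0358 x0.0008 z0.1009 F x0.1 y0.3 z0.6
 t6.08 s0.0358 x0.0003 z0.0344 F x-0.1 y1.0 z-0.3
 t6.53 s0.0360 x0.0000 z0.0290 F x0.1 y-0.5 z-0.4
 t6.88 s0.0358 x0.0002 z0.0261 F x-0.5 y-0.4 z3.8
 t7.28 s0.0359 x0.0002 z0.0221 F x0.3 y-0.7 z5.2
 t7.62 s0.0359 x0.0002 z0.0191 F x-0.3 y0.4 z6.9
 t7.92 s0.0359 x0.0002 z0.0172 F x-0.0 y-0.5 z7.7
```

View pics/m3.png

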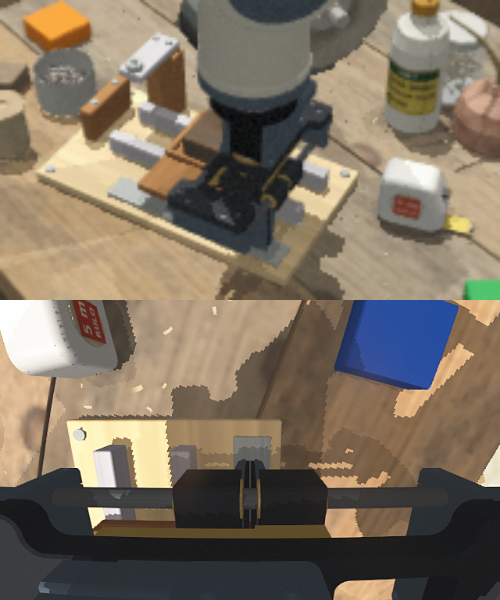

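The spring forces match (3.8 N rising to 7.7 N), so the bar is about 10.8 mm down, and the fingers sit on it behind the sled. Now I'll push at constant height and watch the force along y.

```bash
python3 - <<'E'
from h import *
z=.0168
for s in [.044,.048,.052,.06,.09,.12,.13]+list(np.arange(.133,.157,.002)):
    arm.move_l(at(s,z),feed=.03); fy,fz=rep()
    if abs(fy)>12 or fz<4: break
E
```

```text
t8.44 s0.0436 x0.0005 z0.0172 F x1.5 y-0.4 z7.6
 t8.72 s0.0473 x0.0007 z0.0172 F x2.3 y-3.1 z7.1
 t9.01 s0.0511 x0.0008 z0.0173 F x1.7 y-3.4 z7.4
 t9.43 s0.0592 x0.0008 z0.0173 F x1.1 y-2.6 z7.6
 t10.57 s0.0889 x0.0009 z0.0173 F x0.8 y-4.7 z7.0
 t11.72 s0.1189 x0.0011 z0.0173 F x2.1 y-4.5 z7.3
 t12.21 s0.1293 x0.0010 z0.0172 F x3.1 y-1.9 z6.9
 t12.46 s0.1322 x0.0010 z0.0172 F x1.6 y-2.6 z7.7
 t12.71 s0.1341 x0.0009 z0.0172 F x0.8 y-3.9 z8.0
 t12.96 s0.1361 x0.0009 z0.0172 F x1.1 y-5.4 z7.4
 t13.21 s0.1381 x0.0009 z0.0172 F x0.6 y-4.8 z7.7
 t13.46 s0.1401 x0.0009 z0.0172 F x0.8 y-5.2 z7.6
 t13.71 s0.1406 x0.0010 z0.0173 F x-5.8 y-20.3 z5.4
```

The force jumps to 20 N at s=0.1406 after ~94 mm of travel, which is consistent with the stop. I'll ease the push, let the bar rise while still backing the sled, then retreat and check.

```bash
python3 - <<'E'
from h import *
arm.move_l(at(.1417,.0168),feed=.02); rep()
arm.move_l(at(.1417,.036),feed=.03); rep('up')
arm.move_l(at(.132,.036),feed=.05); rep('back')
arm.move_l(at(.120,.15),feed=.12); rep('clear')
arm.move_to(at(.03,.27)+ex*.01,R0); rep()
im,c=snap('wrist','w4.png'); np.save('w4.npy',c['cam_to_world']); snap('scene','s4.png')
a=cv2.imread('pics/w4.png')[:300,160:500]; b=cv2.imread('pics/s4.png')[150:270,230:430]
cv2.imwrite('pics/w4c.png',cv2.resize(a,None,fx=2,fy=2)); cv2.imwrite('pics/s4c.png',cv2.resize(b,None,fx=4,fy=4,interpolation=cv2.INTER_CUBIC))
E
```

```text
t13.96 s0.1403 x0.0009 z0.0173 F x-2.3 y-8.9 z7.8
up t14.75 s0.1405 x0.0006 z0.0361 F x-0.2 y-9.4 z0.8
back t15.09 s0.1318 x-0.0002 z0.0359 F x-0.1 y0.2 z-0.5
clear t16.20 s0.1203 x-0.0004 z0.1494 F x-0.6 y-0.2 z0.3
 t16.85 s0.0302 x0.0097 z0.2692 F x0.6 y-0.3 z-0.1
```

View pics/w4c.png

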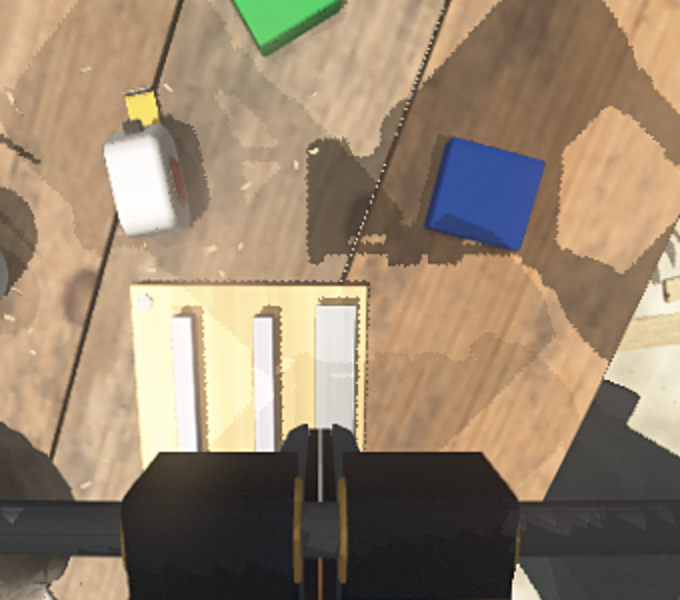

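View pics/s4c.png

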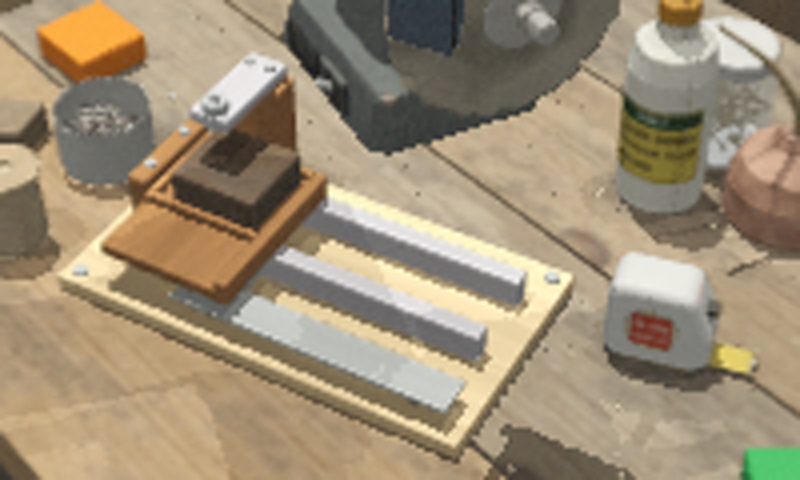

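The scene crop shows the sled against the end stop at (170,200), with the block flat in its recess under the bush. The bar's free corner is at (462,378)/(445,410), exactly where it was before pressing, so the bar is up. The tape, tin and spool haven't moved, and the arm is clear with zero force.

```bash
python3 -c "
from h import *
rep(); arm.sign_off()"
```

```text
t16.95 s0.0311 x0.0095 z0.2685 F x0.4 y1.1 z-0.1
the job is handed in; nothing more can be done
```

I pushed the sled home with the bar held down the whole way, let the bar spring up behind it, moved clear, and handed the job in at about 17 s. No verdict was reported.

- **Bar held down:** the closed fingertips pressed it about 10.8 mm. The downward force read 3.8 N rising to 7.7 N, as the spring should. The depth stayed the same throughout the push.
- **Sled home:** it moved about 94 mm, then the push force jumped from about 5 N to 20 N. From that travel, it started about 10 mm along, which is within the range given.
- **Bar up:** I let it rise while still backing the sled with about 9 N, then withdrew. In the last picture, the bar's free end is where it was before I pressed it.
- **Last picture:** the sled is against the end stop and the block lies flat in its recess. The tape measure and tin are where they started, as is the part of the spool in view. The force on the tool was near zero.

No check failed or disagreed. The pin itself is hidden under the sled, so I inferred the lock from the bar being fully up with the sled home.

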